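# Fetch the piping nozzle out of the latched slanted bin

### The job

One piping nozzle of the set has been left at the bottom of the slanted bin that has a clear cover. Turn the bin's latch until its cover springs up, reach down into the narrow pan for the nozzle, and set it down (do not drop it) on the low tray, standing upright on its wide end beside the other two nozzles, which must stay standing on the tray. Leave the cover up.

Things in the scene. Friction and masses are not known exactly. Their poses are not given: they have to be found in the camera images.
- pan: Narrow steel pan of the covered bin, fixed, leaning 28 degrees to the robot's side. Origin: centre of its mouth, in the rim plane. z points out of the mouth (28 degrees from vertical), x up the slope (away from the robot), y level, to the left. Inside 84 mm along x, 112 mm along y, 66 mm deep (floor at z = -66 mm), walls 3 mm, straight up to the rim.
- bin_a: The fixed stand that carries the pan, cover and latch, 128 mm wide at the rim, about 190 mm long; origin on the table 100 mm straight below the centre of the mouth. A flat flange continues the rim plane in front of the mouth, from x = -45 to -110 mm in the pan's frame, 118 mm wide. An open gripper does not pass the mouth: go in along the pan's axis, fingers closed, and open them inside.
- bin_b: A second fixed bin of the same shape and size, without cover or latch, with a pastry cutter ring in its pan; it stands left or right of the covered one and is not part of the job. Origin as for the covered bin.
- latch_grip (a point): Top centre of the latch's black wing, on the latch's axis: x = -82, z = 29 mm in the pan's frame. Wing 10 mm thick, 34 mm long, 20 mm high. Frame turns with the latch: z parallel to the pan's z; y across the wing (the way to pinch it); x along the wing and along the dark tongue under it (5 to 9 mm above the flange), which reaches 49 mm from the axis over the cover's edge.
- latch (a joint): Turn of the latch in rad, clockwise as seen from above the flange. At 0 the tongue points up the slope over the cover; range 0 to 1.6, a stop at each end; from about 0.9 on the tongue has left the cover. It stays where it is left and takes about 0.03 N m.
- cover (a joint): Angle of the clear plastic cover with a steel edge (93 by 116 mm, 4 mm thick), hinged at the upper rim of the pan: 0 shut on the rim, 1.9 fully up, standing nearly upright behind the mouth. Once the tongue has left it a weak spring (about 1 N at its edge) swings it up by itself within about two seconds and keeps it there.
- nozzle: The nozzle to fetch, a steel cone (a solid body): 35 mm across its wide base, about 17 mm at its tip, 40 mm high, about 15 g. Origin: centre of its wide base; z towards its tip. At the start it stands on the floor of the covered pan, wide end down, leaning with the pan, near its lower wall. Pinch the cone from its tip end.
- tray: Low aluminium tray, fixed, 130 mm (its x) by 190 mm (its y), rim 12 mm high, walls 3 mm thick. Origin: centre of its underside, z up; the inner floor is 3 mm above it. The other two nozzles stand in its +y half (left, seen from the robot); the -y half is empty.
- nozzle_slim: A nozzle already on the tray, a steel cone 30 mm across its base, 40 mm high; origin at the centre of its base, z up to its tip.
- nozzle_wide: A nozzle already on the tray, a steel cone 38 mm across its base, 40 mm high; origin at the centre of its base, z up to its tip.
There are look-alikes about, which are no part of the job. Leave any blue look-alike of the nozzle_wide alone.

How it is judged:
By the outcome, as a careful person would: the job done as asked, in the order asked, and still so for the second after the job is handed in, with the robot touching nothing.
It also fails if it takes over 51 s, if anything falls off the work surface, if the arm or the gripper's body presses on something with over 40 N, if the wrist force passes 120 N, or if a joint passes its speed limit or range.

### The arm

A 7-joint arm with a two-finger parallel gripper is mounted at the origin on a cart in front of the work surface, level with it; the furniture and walls round the work are solid. World frame = base frame: x ahead of the robot, y to its left, z up, the work surface at z = 0. Lengths are in mm, angles in degrees, forces in N, time in s.
With the tool pointing down it reaches from about 350 to 900 mm from the base axis. Payload 8.1 kg.
Tool frame: the origin (TCP) lies on the centre line of the jaws, within the pads' length; the fingertips stand 17 mm ahead of it and the grasp point (between the pads) lies 2 mm behind it (env.tip_reach is the distance from the TCP to the fingertips, in mm); z points along the fingers, y is the line along which they close (so a half turn about z gives the same grasp; the last joint's range is limited). The gripper opens to 92 mm and grips with 3 to 60 N. Pads are 19 mm wide; open, the fingers measure 130 mm over their backs; the gripper's body (75 mm by 190 mm) begins 47 mm behind the grasp point.
Start: joints at [64.538, 24.895, 1.432, 90.138, -0.665, 64.973, -4.303], TCP at [209.467, -588.867, 243.742] pointing down, gripper open.
Joint ranges: [-149.89, 149.89], [-25.12, 119.58], [-72.63, 75.52], [4.76, 147.25], [-75.54, 255.54], [6.69, 114.76], [-157.13, 157.13]. Speed limits (degrees/s): [127.2, 127.2, 172.46, 172.46, 180, 180, 180].

### API

Orientations are given as a 3x3 rotation matrix whose columns are the frame's x, y, z axes.
In Python, from workcell import env, eyes, order gives the robot as it stands. The module is installed in compiled form; this text tells all that it offers.
- The arm moves only by the tool play_rows, never from a script. Its argument "motion" is text: rows parted by semicolons, each of 7 numbers parted by spaces: the shift along the tool's x, y, z in cm, then the turn, a rotation vector about the tool's x, y, z in rad, then the opening, from 0 (shut) to 1 (fully open). A call has 1 to 12 rows; each row shifts and turns the commanded pose from where the row before left it, along the tool's axes as they then stand; what a row does not reach is not made up. A row lasts 1/8 s, in which the tool goes at most 62.5 mm and 10.7 degrees, less where a joint would pass 70% of its speed; a pose out of reach is approached as far as the arm can. A call is refused whole if a number of a shift passes 6.25 or a number of a turn 0.188, either way. A call with a gripper value outside its range is refused whole. The fingers move at their own pace and stop on an object; the grip force is fixed at half the most. Time passes only in rows, so rows that do not move let the fingers close. It gives the time, the measured TCP pose, the force, the opening and the grip force at its end, in the units of the state.
- env.read_state(): the state, without advancing time (a new reading comes with each control period).
- eyes.grab_frame(name): name is "scene" or "top"; returns a dict with "img" (480x640x3 uint8, red, green, blue), "depth" (480x640 float32, mm along the optical axis (not along the pixel's ray), 0 where there is no reading), "mtx" (3x3 intrinsics, pixels), "dist_coeffs" ([k1, k2, p1, p2, k3] as OpenCV has them; the pictures are not rectified), "origin" and "attitude" of the camera in the world. Camera axes: x right, y down, z forward; pixel columns grow to the right and rows downward; lengths in mm; the calibration is good to about 2 mm. A picture is of the moment at which its call begins.
- order.job_done(): hands the job in; it is judged then, once.
The state is a dict: "time": time; "joint_pos": joint angles; "joint_vel": joint speeds; "effort": joint torques, N m; "ee_pos": TCP position; "ee_rot": TCP orientation; "ft_force": force on the tool from outside, world axes, zero at the start; "ft_torque": the same for the moment, N m; "width": finger opening in mm; "gripper_force": force on a finger pad.
Only numpy, scipy, OpenCV 4.12 (cv2) and the standard library are available. Lean on these libraries where they do the work, as an engineer would, in place of code of your own. Each camera call takes 0.05 s, during which the arm holds its last target. There are 200 camera calls.

## Working session

There is one attempt and no reset: what is moved stays moved. The work goes in short steps, Python scripts to look and compute and a tool call to move; the robot and the scene stay as the last step left them, time stands still between calls to the robot, and variables do not carry over. Pictures are saved under pics/ and viewed, at most 12 in all, crops included, and the job is handed in when it is done.

Besides the shell and the picture viewer there is one more tool, called as name(argument=value, ...), one argument or row to a line, values as JSON. play_rows: Moves the arm, as the interface text tells. Its arguments: {"type":"object","properties":{"motion":{"type":"string"}},"required":["motion"]}

```bash
mkdir -p pics; cat > h.py <<'E'
import numpy as np, cv2
from workcell import env, eyes, order
def grab(n):
    f=eyes.grab_frame(n); np.savez('pics/%s.npz'%n,**{k:np.asarray(v) for k,v in f.items()}); return f
def load(n): return dict(np.load('pics/%s.npz'%n))
def pt(f,u,v,d=None):
    "world point from pixel with depth"
    n=cv2.undistortPoints(np.array([[[u,v]]],float),f['mtx'],f['dist_coeffs'])[0,0]
    if d is None:
        w=f['depth'][int(v)-1:int(v)+2,int(u)-1:int(u)+2]; d=np.median(w[w>0]) if (w>0).any() else np.nan
    return f['origin']+f['attitude']@(np.array([n[0],n[1],1])*d)
def ray(f,u,v):
    n=cv2.undistortPoints(np.array([[[u,v]]],float),f['mtx'],f['dist_coeffs'])[0,0]
    r=f['attitude']@np.array([n[0],n[1],1]); return f['origin'],r/np.linalg.norm(r)
def onz(f,u,v,z):
    o,r=ray(f,u,v); return o+r*(z-o[2])/r[2]
def tri(fa,a,fb,b):
    o1,r1=ray(fa,*a);o2,r2=ray(fb,*b)
    t=np.linalg.lstsq(np.c_[r1,-r2],o2-o1,rcond=None)[0]
    p,q=o1+t[0]*r1,o2+t[1]*r2; return (p+q)/2,np.linalg.norm(p-q)
def proj(f,P):
    R=f['attitude'].T; rv=cv2.Rodrigues(R)[0]
    return cv2.projectPoints(np.array(P,float).reshape(-1,1,3),rv,-R@f['origin'],f['mtx'],f['dist_coeffs'])[0][:,0]
E
python3 - <<'E'
from h import *
np.set_printoptions(precision=2,suppress=True)
for n in('scene','top'):
    f=grab(n); cv2.imwrite(f'pics/{n}0.png',f['img'][:,:,::-1]); print(n,f['mtx'],f['dist_coeffs'],f['origin'],f['attitude'])
s=env.read_state(); print(s)
E
```

```text
scene [[560.2    0.   329.62]
 [  0.   560.2  240.19]
 [  0.     0.     1.  ]] [-0.11  0.    0.    0.    0.  ] [-289.79 -424.81  542.24] [[ 0.42 -0.39  0.82]
 [-0.91 -0.17  0.38]
 [-0.01 -0.9  -0.43]]
top [[595.64   0.   319.4 ]
 [  0.   595.64 244.93]
 [  0.     0.     1.  ]] [-0.1  0.   0.   0.   0. ] [ 178.05  -76.99 1362.86] [[ 0.07 -0.95  0.29]
 [-1.   -0.07  0.02]
 [-0.   -0.29 -0.96]]
{'time': 0.1, 'joint_pos': array([64.54, 24.93,  1.43, 90.18, -0.66, 64.97, -4.3 ]), 'joint_vel': array([-0.03,  0.02,  0.09, -0.15, -0.05, -0.01,  0.01]), 'effort': array([  0.  , -66.91,   0.99, -31.51,  -0.06,   0.04,   0.  ]), 'ee_pos': array([ 209.28, -588.45,  243.02]), 'ee_rot': array([[ 0.94,  0.34, -0.  ],
       [ 0.34, -0.94,  0.  ],
       [-0.  , -0.  , -1.  ]]), 'ft_force': array([ 0.3 , -1.15,  0.1 ]), 'ft_torque': array([ 0.02,  0.03, -0.03]), 'gripper_force': 0.0, 'width': 91.66321095726714}
```

View pics/scene0.png

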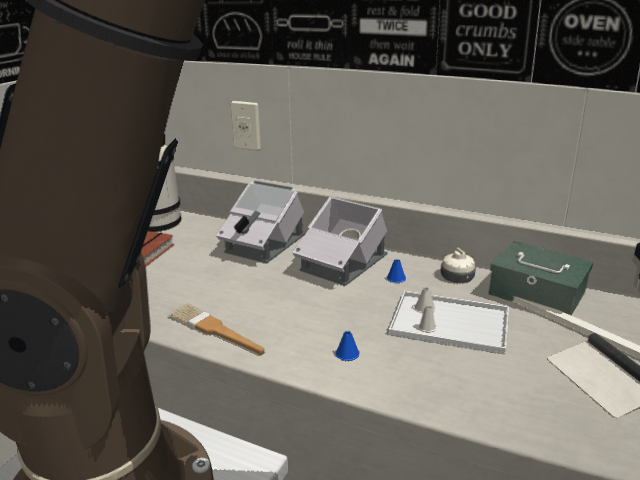

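View pics/top0.png

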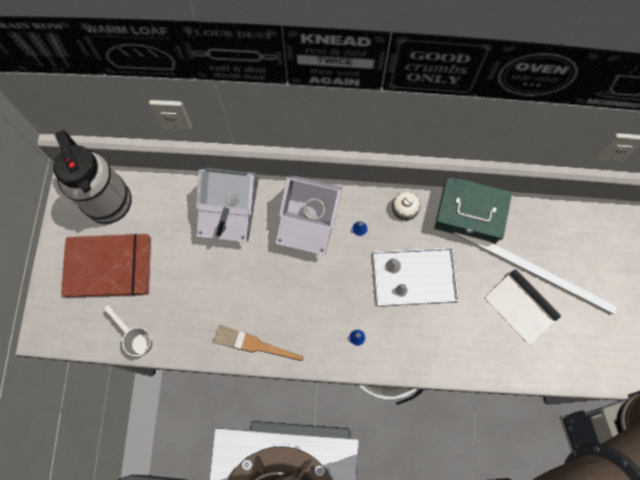

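The covered bin is the left one (scene 255,215; top 225,205), with its black latch wing at top (222,222). Bin_b, holding the ring, is at top (308,213). The tray is at top (414,277) with its grey nozzles at (393,266) and (401,290). The blue cones at (360,228) and (357,338) are look-alikes. Next I'll enlarge the bin and tray.

```bash
python3 - <<'E'
from h import *
t=load('top')['img'];s=load('scene')['img']
a=cv2.resize(t[160:250,185:265],None,fx=5,fy=5,interpolation=cv2.INTER_CUBIC)
b=cv2.resize(s[175:265,212:308],None,fx=4,fy=5,interpolation=cv2.INTER_CUBIC)
cv2.imwrite('pics/crop1.png',np.hstack([a,b])[:,:,::-1])
t=load('top')
np.set_printoptions(precision=1,suppress=True)
for uv in[(210,232),(235,233),(205,228),(240,228),(232,200),(215,180),(235,180),(222,214),(222,230),(392,264),(401,289),(376,254),(453,252),(456,299),(380,303),(430,280)]:print(uv,pt(t,*uv))
E
```

```text
(210, 232) [586.4 211.1  53.2]
(235, 233) [586.6 151.7  58. ]
(205, 228) [593.8 222.9  57.9]
(240, 228) [598.7 141.1  60.7]
(232, 200) [653.2 161.2  95.3]
(215, 180) [691.3 202.  115.6]
(235, 180) [693.2 155.8 118.7]
(222, 214) [622.4 182.6  82.3]
(222, 230) [588.6 180.8  67.9]
(392, 264) [ 545.9 -215.    32.9]
(401, 289) [ 488.5 -238.1   31.5]
(376, 254) [ 575.6 -179.     4.4]
(453, 252) [ 595.1 -363.4    0.3]
(456, 299) [ 479.7 -370.5    5.9]
(380, 303) [ 458.2 -193.9    4.4]
(430, 280) [ 521.8 -309.2    2.5]
```

View pics/crop1.png

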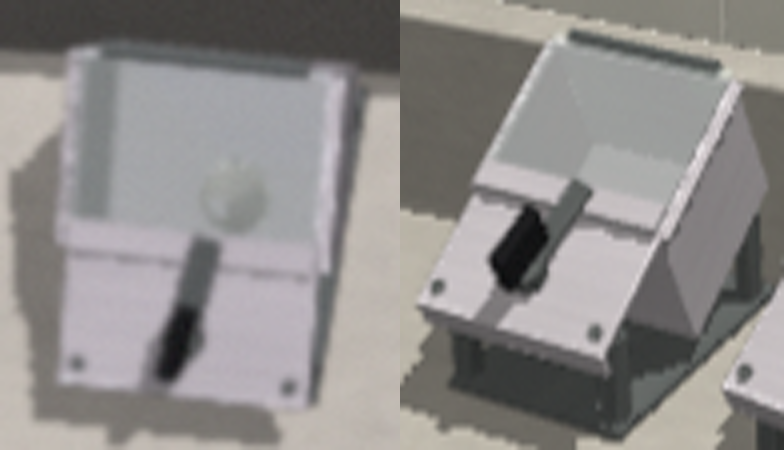

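```bash
cat >> h.py <<'E'
def panR(yaw):
    a=np.radians(28);c,s=np.cos(yaw),np.sin(yaw)
    x=np.array([np.cos(a)*c,np.cos(a)*s,np.sin(a)]);y=np.array([-s,c,0]);return np.c_[x,y,np.cross(x,y)]
E
python3 - <<'E'
from h import *
from scipy.optimize import least_squares
np.set_printoptions(precision=1,suppress=True)
t=load('top');s=load('scene')
T={'L':(197,236.4),'R':(247,240.6)};S={'L':(216.5,237),'R':(263.2,249)}
for k in'LR':print(k,tri(t,T[k],s,S[k]))
print('wing',tri(t,(221,229),s,(241.5,224)))
P=np.array([[-110,59,0],[-110,-59,0.]])
def res(q):
    W=q[:3]+P@panR(q[3]).T
    return np.r_[(proj(t,W)-[T['L'],T['R']]).ravel(),(proj(s,W)-[S['L'],S['R']]).ravel()]
r=least_squares(res,[680,180,100,0]);print(r.x,r.fun); print(np.degrees(r.x[3]))
q=r.x
# depth check plane: flange + cover points in pan frame
for uv in[(210,232),(235,233),(205,228),(240,228),(232,200),(215,180),(222,214),(222,229)]:
    print(uv,panR(q[3]).T@(pt(t,*uv)-q[:3]))
R=panR(q[3])
W=q[:3]+np.array([[-82,0,29],[-82,0,0],[45,59,0],[45,-59,0],[-45,59,0],[-45,-59,0]])@R.T
print(W,proj(t,W),proj(s,W))
# nozzle: ray through top (232,199) meets pan plane z=-46
for uv,z in(((232,199),-46),):
    o,d=ray(t,*uv); o2=R.T@(o-q[:3]);d2=R.T@d; print('noz',o2+d2*(z-o2[2])/d2[2])
# tray from two views: mask nozzles
E
```

```text
L (array([575.9, 242. ,  45.2]), np.float64(0.24431585452442728))
R (array([574.8, 125.6,  41. ]), np.float64(2.4854720294911337))
wing (array([585.7, 181.4,  82. ]), np.float64(2.1300093798984228))
[672.4 181.   94.6  -0. ] [-0.2 -0.2 -0.4  0.6  0.1  0.6  0.5 -0.7]
-1.7782348022488974
(210, 232) [-96.2  27.4   4.2]
(235, 233) [-92.1 -31.9   7.5]
(205, 228) [-87.8  39.5   5. ]
(240, 228) [-79.9 -42.2   4. ]
(232, 200) [-16.1 -20.3   9.2]
(215, 180) [26.  21.5  9.9]
(222, 214) [-50.    0.   12.6]
(222, 229) [-83.4  -3.5  19.6]
[[586.4 183.7  81.7]
 [600.  183.2  56.1]
 [713.9 238.7 115.8]
 [710.2 120.8 115.8]
 [634.5 241.2  73.5]
 [630.8 123.3  73.5]] [[219.7 228.9]
 [222.3 226.9]
 [200.4 169.9]
 [251.3 174.6]
 [198.3 208.7]
 [248.5 213.6]] [[241.3 223.7]
 [245.9 232.6]
 [250.5 185.1]
 [296.  192.9]
 [231.3 214.8]
 [277.7 224.2]]
noz [-21.2  -9.8 -46. ]
```

```bash
python3 - <<'E'
from h import *
from scipy.optimize import least_squares
np.set_printoptions(precision=1,suppress=True)
t=load('top');s=load('scene')
def blob(f,x0,x1,y0,y1,cond):
    m=np.zeros(f['img'].shape[:2],np.uint8);m[y0:y1,x0:x1]=cond(f['img'][y0:y1,x0:x1].astype(int))
    n,l,st,c=cv2.connectedComponentsWithStats(m);i=1+np.argmax(st[1:,4]);return c[i],st[i],(l==i)
dk=lambda a:a.max(2)<55
wt=blob(t,212,232,215,240,dk);ws=blob(s,228,255,210,240,dk)
print(wt[:2],ws[:2],'wing tri',tri(t,wt[0],s,ws[0]))
for m in(wt,ws):
    v,u=np.nonzero(m[2]);e=cv2.fitLine(np.c_[u,v].astype(np.float32),cv2.DIST_L2,0,.01,.01).ravel();print(e)
# flange plane depth points both cams
for f,box in((t,[(202,214,220,234),(230,244,220,236)]),(s,[(222,232,230,238),(246,262,232,243)])):
    A=np.array([pt(f,u,v) for b in box for u in range(b[0],b[1],2) for v in range(b[2],b[3],2)])
    A=A[~np.isnan(A).any(1)]
    c=np.median(A,0);n=np.linalg.svd(A-A.mean(0))[2][2];n*=np.sign(n[2]);print('plane',c,n,'tilt',np.degrees(np.arccos(n[2])))
    R=panR(-.02); d=(A-[600,183.2,56.1])@R[:,2]; print(len(A),'offset normal to text plane thru (600,183,56.1):',np.median(d),d.std())
# nozzles on tray: grey darker than tray
gr=lambda a:(a.max(2)<185)&(a.max(2)-a.min(2)<40)
for b,c in((( 384,402,256,276),(415,434,285,310)),((392,410,280,299),(418,438,303,333))):
    B=blob(t,*b,gr);C=blob(s,*c,gr);print('noz',B[:2],C[:2],tri(t,B[0],s,C[0]))
# tray corners tri
E
python3 - <<'E'
from h import *
t=load('top')['img'];s=load('scene')['img']
a=cv2.resize(t[240:315,362:468],None,fx=4,fy=4,interpolation=cv2.INTER_CUBIC)
b=cv2.resize(s[280:355,380:480],None,fx=3.6,fy=4,interpolation=cv2.INTER_CUBIC)
cv2.imwrite('pics/crop2.png',np.hstack([a,b])[:,:,::-1])
E
```

```text
(array([220.1, 228.1]), array([217, 222,   7,  14,  56], dtype=int32)) (array([241.5, 224.4]), array([235, 216,  14,  17, 131], dtype=int32)) wing tri (array([588.8, 184. ,  79.4]), np.float64(1.2686405032602968))
[  0.3  -0.9 220.1 228.1]
[  0.6  -0.8 241.5 224.4]
plane [598.7 163.8  60.9] [-0.5  0.   0.9] tilt 27.7302420434269
98 offset normal to text plane thru (600,183,56.1): 5.115350716730342 1.219816979610995
plane [585.4 165.3  55.9] [-0.5  0.   0.9] tilt 27.630917074269465
68 offset normal to text plane thru (600,183,56.1): 7.295169996712671 0.9811149976362122
noz (array([392.5, 265.8]), array([384, 259,  17,  15, 188], dtype=int32)) (array([424.3, 299.5]), array([415, 287,  19,  23, 341], dtype=int32)) (array([ 544.6, -218.2,   23.7]), np.float64(1.9193523992826))
noz (array([399.8, 290.2]), array([392, 284,  16,  13, 141], dtype=int32)) (array([426. , 316.9]), array([418, 303,  18,  30, 408], dtype=int32)) (array([ 487.2, -237.2,   26.8]), np.float64(2.574978963830509))
```

View pics/crop2.png

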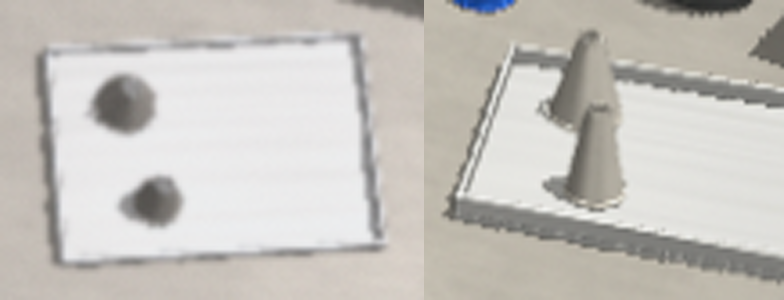

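```bash
cat >> h.py <<'E'
from scipy.spatial.transform import Rotation as Ro
Q=np.array([671,181.5,99.5]);YAW=np.radians(-1.5);RP=panR(YAW)
def onpan(f,uv,z):
    o,d=ray(f,*uv);o=RP.T@(o-Q);d=RP.T@d;return o+d*(z-o[2])/d[2]
def tool(turn=0):  # tool z=-pan z, x=pan x, turned clockwise
    return np.c_[RP[:,0],-RP[:,1],-RP[:,2]]@Ro.from_rotvec([0,0,turn]).as_matrix()
def delta(P,R,s=None):
    s=s or env.read_state();M=s['ee_rot']
    rv=Ro.from_matrix(M.T@R).as_rotvec()
    print('rot first',rv.round(3),np.abs(rv).max().round(3),'then shift cm (target axes)',(R.T@(np.array(P)-s['ee_pos'])/10).round(2),'| now-axes',(M.T@(np.array(P)-s['ee_pos'])/10).round(2))
E
python3 - <<'E'
from h import *
t=load('top');s=load('scene')
np.set_printoptions(precision=1,suppress=True)
print('tongue tip',onpan(t,(226,208),9),onpan(s,(212+583/4,175+183/5),9),'noz',onpan(t,(232,199),-46))
print('wing',RP.T@(np.array([588.8,184,79.4])-Q))
a=Q+RP@[-82,0,28];print(a)
delta(a+RP[:,2]*130,tool(0))
E
```

```text
tongue tip [-36.2  -8.9   9. ] [  12.4 -220.3    9. ] noz [-21.6 -11.2 -46. ]
wing [-82.    0.3  20.9]
[585.5 183.7  85.7]
rot first [-0.1  0.5  0.4] 0.484 then shift cm (target axes) [ 24.  -78.2  17.6] | now-axes [ 55.6 -62.3   4.3]
```

```bash
python3 - <<'E'
from h import *
t=load('top');s=load('scene')
np.set_printoptions(precision=3,suppress=True)
print('tongue tip',onpan(s,(257.75,211.6),9))
a=Q+RP@[-82,0,28]
delta(a+RP[:,2]*130,tool(0.18))
E
```

```text
tongue tip [-34.257  -8.466   9.   ]
rot first [-0.048  0.493  0.536] 0.536 then shift cm (target axes) [  9.65 -81.22  17.6 ] | now-axes [ 55.63 -62.34   4.33]
```

play_rows(
  motion="2 -2.2 0 0 0 0 0.5;3.1 -3.5 0 0 0 0 0.5;3.1 -3.5 0 0 0 0 0.5;3.1 -3.5 0 0 0 0 0.5;3.1 -3.5 0 0 0 0 0.5;3.1 -3.5 0 0 0 0 0.5;3.1 -3.5 0 0 0 0 0.5;3.1 -3.5 0 0 0 0 0.5;3.1 -3.5 0 0 0 0 0.5;3.1 -3.5 0 0 0 0 0.5;3.1 -3.5 0 0 0 0 0.5;3.1 -3.5 0 0 0 0 0.5",
)

```text
time: 1.6
ee_pos: [413.4, -83.0, 243.7]
ee_rot: [[0.942, 0.335, -0.0], [0.335, -0.942, -0.0], [-0.0, 0.0, -1.0]]
ft_force: [0.3, -0.3, 0.2]
width: 46.0
gripper_force: 0.0
```

play_rows(
  motion="3.1 -3.5 0 0 0 0 0.5;3.1 -3.5 0 0 0 0 0.5;3.1 -3.5 0 0 0 0 0.5;3.1 -3.5 0 0 0 0 0.5;3.1 -3.5 0 0 0 0 0.5;2 -2.2 0 0 0 0 0.5;0 0 0 -0.01 0.123 0.134 0.5;0 0 0 -0.01 0.123 0.134 0.5;0 0 0 -0.01 0.123 0.134 0.5;0 0 0 -0.01 0.123 0.134 0.5;0 0 0 0 0 0 0.5;0 0 0 0 0 0 0.5",
)

```text
time: 3.1
ee_pos: [513.4, 158.3, 242.0]
ee_rot: [[0.912, -0.101, 0.397], [-0.11, -0.994, -0.0], [0.395, -0.043, -0.918]]
ft_force: [-0.8, -0.2, 0.5]
width: 45.8
gripper_force: 0.0
```

```bash
python3 - <<'E'
from h import *
s=env.read_state();print(s['time'],s['joint_pos'].round(1),s['ee_pos'].round(1),s['width'])
a=Q+RP@[-82,0,28]
delta(a,tool(0.18),s)
E
```

```text
3.1 [ -19.9    7.1  -11.7  120.3   23.9   34.8 -145.1] [513.4 158.3 242. ] 45.83777634309558
rot first [0.001 0.081 0.094] 0.094 then shift cm (target axes) [-1.51 -2.5  17.15] | now-axes [ 0.13 -2.58 17.2 ]
```

play_rows(
  motion="0 0 0 0 0.081 0.04 0.4;0 0 0 0 0 -0.18 0.4;0 0 0 0 0 -0.18 0.4;0 0 0 0 0 -0.18 0.4;0 0 0 0 0 -0.18 0.4;0 0 0 0 0 -0.18 0.4;0 0 0 0 0 -0.18 0.4;0 0 0 0 0 -0.18 0.4;0 0 0 0 0 -0.18 0.4;0 0 0 0 0 -0.18 0.4;0 0 0 0 0 -0.18 0.4;0 0 0 0 0 -0.18 0.4",
)

```text
time: 4.6
ee_pos: [514.3, 156.5, 241.8]
ee_rot: [[-0.224, 0.855, 0.467], [0.966, 0.26, -0.013], [-0.133, 0.448, -0.884]]
ft_force: [0.1, 0.3, -0.2]
width: 36.6
gripper_force: 0.0
```

play_rows(
  motion="0 0 0 0 0 -0.18 0.4;0 0 0 0 0 -0.18 0.4;0 0 0 0 0 -0.18 0.4;0 0 0 0 0 -0.18 0.4;0 0 0 0 0 -0.18 0.4;0 0 0 0 0 -0.18 0.4;0 0 0 0 0 0 0.4",
)

```text
time: 5.48
ee_pos: [514.2, 156.5, 241.8]
ee_rot: [[-0.858, 0.212, 0.467], [0.233, 0.972, -0.013], [-0.457, 0.098, -0.884]]
ft_force: [-1.2, 0.7, -0.4]
width: 36.7
gripper_force: 0.0
```

```bash
python3 - <<'E'
from h import *
s=env.read_state();print(s['time'],s['joint_pos'].round(1),s['ee_pos'].round(1),s['width'])
a=Q+RP@[-82,0,28]
delta(a,tool(0.18+np.pi),s)
E
```

```text
5.475 [-15.6   6.6 -18.6 123.2  35.1  32.   15.7] [514.2 156.5 241.8] 36.70603310959784
rot first [-0.001 -0.002 -0.032] 0.032 then shift cm (target axes) [ 1.6   2.66 17.09] | now-axes [ 1.65  2.63 17.09]
```

play_rows(
  motion="0.8 1.3 1.5 0 0 -0.032 0.4;0.85 1.3 3.5 0 0 0 0.4;0 0 3.5 0 0 0 0.4;0 0 3 0 0 0 0.4;0 0 2.5 0 0 0 0.4;0 0 1.5 0 0 0 0.4;0 0 1 0 0 0 0.4;0 0 0.6 0 0 0 0.4;0 0 0 0 0 0 0.4",
)

```text
time: 6.6
ee_pos: [584.5, 184.1, 85.1]
ee_rot: [[-0.865, 0.183, 0.468], [0.201, 0.98, -0.012], [-0.46, 0.083, -0.884]]
ft_force: [0.3, -0.5, 0.6]
width: 36.9
gripper_force: 0.0
```

```bash
python3 - <<'E'
from h import *
s=env.read_state();print(s['time'],s['joint_pos'].round(1),s['ee_pos'].round(1),s['ft_force'])
a=Q+RP@[-82,0,28]
delta(a,tool(0.18+np.pi),s)
f=grab('scene');t=grab('top')
a=cv2.resize(f['img'][160:280,190:330],(560,480),interpolation=cv2.INTER_CUBIC)
cv2.imwrite('pics/crop3.png',a[:,:,::-1])
E
```

```text
6.6 [-27.3  26.6  -4.6 124.2  73.4  17.4 -21.8] [584.5 184.1  85.1] [ 0.26284348 -0.4770126   0.55980478]
rot first [-0.    -0.002  0.001] 0.002 then shift cm (target axes) [-0.12 -0.01 -0.01] | now-axes [-0.12 -0.01 -0.01]
```

View pics/crop3.png

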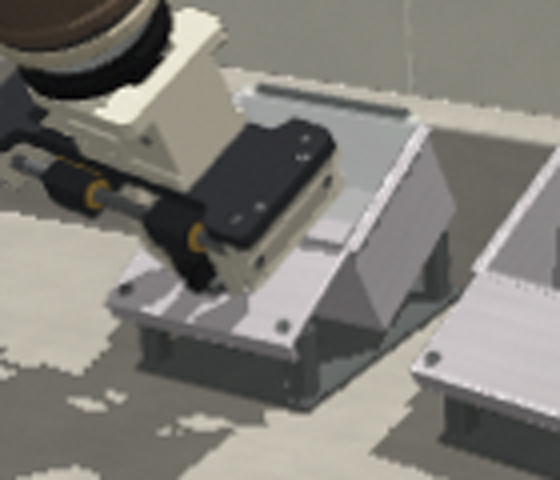

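The gripper straddles the latch at crop (230,260), with both fingers over the flange. Now I'll pinch and turn.

play_rows(
  motion="0 0 0 0 0 0 0;0 0 0 0 0 0 0;0 0 0 0 0 0 0;0 0 0 0 0 0 0",
)

```text
time: 7.2
ee_pos: [584.3, 185.2, 85.7]
ee_rot: [[-0.865, 0.18, 0.468], [0.198, 0.98, -0.011], [-0.461, 0.083, -0.883]]
ft_force: [-0.4, 0.7, 1.8]
width: 10.2
gripper_force: 30.0
```

play_rows(
  motion="0 0 0 0 0 0.1 0;0 0 0 0 0 0.12 0;0 0 0 0 0 0.12 0;0 0 0 0 0 0.12 0;0 0 0 0 0 0.12 0;0 0 0 0 0 0.12 0;0 0 0 0 0 0.12 0;0 0 0 0 0 0.12 0;0 0 0 0 0 0.12 0;0 0 0 0 0 0.12 0;0 0 0 0 0 0 0",
)

```text
time: 8.57
ee_pos: [584.4, 185.3, 85.8]
ee_rot: [[-0.164, 0.868, 0.469], [0.982, 0.191, -0.011], [-0.099, 0.458, -0.883]]
ft_force: [-1.2, 3.2, 2.3]
width: 9.7
gripper_force: 30.0
```

play_rows(
  motion="0 0 0 0 0 0 0.25;0 0 0 0 0 0 0.25;0 0 -1.5 0 0 0 0.25;0 0 -3 0 0 0 0.25;0 0 -4 0 0 0 0.25;0 0 -4 0 0 0 0.25;0 0 -4 0 0 0 0;0 0 0 0 0 -0.17 0;0 0 0 0 0 -0.17 0;0 0 0 0 0 -0.17 0;0 0 0 0 0 -0.17 0;0 0 0 0 0 -0.17 0",
)

```text
time: 10.07
ee_pos: [506.7, 185.8, 230.9]
ee_rot: [[-0.763, 0.447, 0.468], [0.5, 0.866, -0.013], [-0.411, 0.224, -0.884]]
ft_force: [-0.5, 0.3, 0.8]
width: 0.7
gripper_force: 0.0
```

play_rows(
  motion="0 0 0 0 0 -0.17 0;0 0 0 0 0 -0.17 0;0 -3 -4 0 0 -0.17 0;-1 -4 -4 0 0 0 0;0 0 0 0 0 0 0",
)

```text
time: 10.7
ee_pos: [476.3, 119.9, 300.4]
ee_rot: [[-0.88, 0.056, 0.471], [0.056, 0.998, -0.014], [-0.471, 0.014, -0.882]]
ft_force: [0.3, 1.8, -1.0]
width: 0.1
gripper_force: 0.0
```

```bash
python3 - <<'E'
from h import *
s=env.read_state();print(s['time'],s['joint_pos'].round(1),s['ee_pos'].round(1),s['ft_force'])
f=grab('scene');t=grab('top')
a=cv2.resize(f['img'][150:290,190:330],(400,500),interpolation=cv2.INTER_CUBIC)
b=cv2.resize(t['img'][150:250,185:265],(400,500),interpolation=cv2.INTER_CUBIC)
cv2.imwrite('pics/crop4.png',np.hstack([a,b])[:,:,::-1])
E
```

```text
10.7 [-10.7  -2.8 -19.2 123.2  22.6  37.2  41.1] [476.3 119.9 300.4] [ 0.25193231  1.84613806 -0.99260629]
```

View pics/crop4.png

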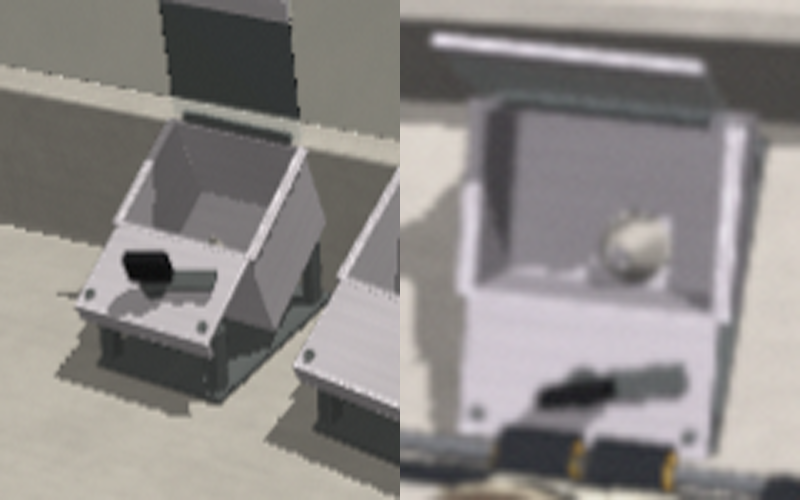

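```bash
python3 - <<'E'
from h import *
t=load('top');np.set_printoptions(precision=1,suppress=True)
print('tip',onpan(t,(228,201),-26),'base',onpan(t,(231.4,198.6),-66))
A=[]
for v in range(172,210):
  for u in range(200,252):
    d=t['depth'][v,u]
    if d>0: A.append(np.r_[RP.T@(pt(t,u,v,d)-Q),u,v])
A=np.array(A)
i=(abs(A[:,0])<40)&(abs(A[:,1])<52)
fl=A[i]; print('floor z',np.percentile(fl[:,2],[5,25,50,75,90,95,99]))
z0=np.percentile(fl[:,2],25)
for h in(8,15,22,30):
    n=fl[(fl[:,2]>z0+h)&(fl[:,0]>-38)&(fl[:,0]<10)&(abs(fl[:,1]+8)<28)];print(h,len(n),n.mean(0),n[:,:2].min(0),n[:,:2].max(0))
E
```

```text
tip [-24.5  -5.8 -26. ] base [-23.5  -5.9 -66. ]
floor z [-70.6 -67.4 -65.2 -62.8 -58.9 -45.5 -29.1]
8 116 [-21.5 -10.3 -44.7 231.5 199. ] [-37.2 -28.8] [7. 8.]
15 83 [-23.7  -9.2 -40.  230.7 200.1] [-37.2 -20.1] [-12.8   6.4]
22 59 [-23.4  -9.6 -36.3 230.5 200.2] [-32.7 -19. ] [-14.1   5.2]
30 31 [-23.8  -8.2 -31.  229.5 200.5] [-32.3 -15.4] [-16.4   0.8]
```

```bash
python3 - <<'E'
from h import *
s=env.read_state()
delta(Q+RP@[-23.5,-7.5,80],tool(np.pi),s)
E
```

```text
rot first [-0.001 -0.001 -0.031] 0.031 then shift cm (target axes) [-5.4   5.71 18.6 ] | now-axes [-5.23  5.9  18.59]
```

play_rows(
  motion="-1.3 1.5 1 0 0 -0.031 0;-2 2 2 0 0 0 0;-2 2.2 3 0 0 0 0;0 0 4 0 0 0 0;0 0 4 0 0 0 0;0 0 3 0 0 0 0;0 0 1.6 0 0 0 0;0 0 0 0 0 0 0;0 0 0 0 0 0 0",
)

```text
time: 11.92
ee_pos: [611.3, 176.6, 158.0]
ee_rot: [[-0.884, 0.024, 0.467], [0.021, 1.0, -0.012], [-0.467, -0.001, -0.884]]
ft_force: [0.1, 0.8, 0.6]
width: 0.4
gripper_force: 0.0
```

```bash
python3 - <<'E'
from h import *
s=env.read_state();print(s['time'],s['joint_pos'].round(1),s['ft_force'])
delta(Q+RP@[-23.5,-7.5,-3],tool(np.pi),s)
E
```

```text
11.925 [-18.4  21.5 -12.7 117.4  49.2  24.7  17. ] [0.0598382  0.77052191 0.60440257]
rot first [ 0.    -0.002  0.002] 0.002 then shift cm (target axes) [-0.16 -0.1   8.26] | now-axes [-0.18 -0.11  8.26]
```

play_rows(
  motion="-0.15 -0.1 2 0 0 0 0;0 0 2 0 0 0 0;0 0 2 0 0 0 0;0 0 1.5 0 0 0 0;0 0 0.75 0 0 0 0;0 0 0 0 0 0 0.5;0 0 0 0 0 0 0.5;0 0 0 0 0 0 0.5;0 0 0 0 0 0 0.5",
)

```text
time: 13.05
ee_pos: [651.8, 173.7, 86.6]
ee_rot: [[-0.883, 0.025, 0.468], [0.022, 1.0, -0.012], [-0.469, -0.0, -0.883]]
ft_force: [-0.0, -0.6, 0.1]
width: 35.4
gripper_force: 0.0
```

```bash
python3 - <<'E'
from h import *
s=env.read_state();print(s['time'],s['joint_pos'].round(1),s['ft_force'])
delta(Q+RP@[-23.5,-7.5,-38],tool(np.pi),s)
t=grab('top')
cv2.imwrite('pics/crop5.png',cv2.resize(t['img'][150:250,185:285],(500,500),interpolation=cv2.INTER_CUBIC)[:,:,::-1])
E
```

```text
13.05 [-22.9  30.1  -4.1 116.2  60.6  16.8   6.3] [-0.04282846 -0.64494271  0.0964416 ]
rot first [ 0.    -0.001  0.001] 0.001 then shift cm (target axes) [0.06 0.08 3.55] | now-axes [0.06 0.08 3.55]
```

View pics/crop5.png

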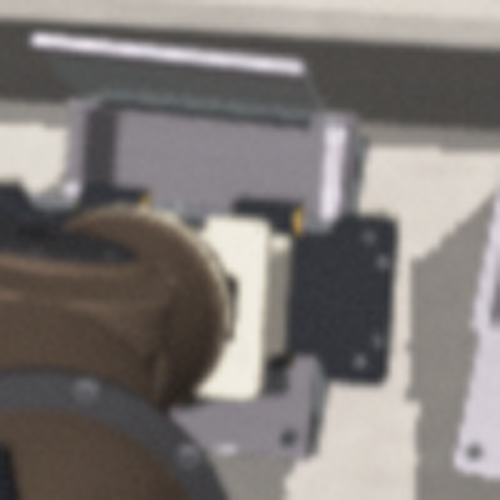

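The gripper body sits at crop (300,290) over the mouth, and the cover is clear behind it. I'll finish opening, then descend.

play_rows(
  motion="0 0 0 0 0 0 0.5;0 0 0 0 0 0 0.5;0 0.05 1.2 0 0 0 0.5;0 0 1.2 0 0 0 0.5;0 0 0.7 0 0 0 0.5;0 0 0.4 0 0 0 0.5;0 0 0 0 0 0 0.5",
)

```text
time: 13.98
ee_pos: [668.0, 173.8, 54.8]
ee_rot: [[-0.884, 0.025, 0.468], [0.022, 1.0, -0.013], [-0.468, -0.001, -0.884]]
ft_force: [-0.2, 0.6, 0.1]
width: 45.6
gripper_force: 0.0
```

play_rows(
  motion="0 0 0 0 0 0 0;0 0 0 0 0 0 0;0 0 0 0 0 0 0;0 0 0 0 0 0 0;0 0 0 0 0 0 0",
)

```text
time: 14.6
ee_pos: [668.2, 173.8, 55.4]
ee_rot: [[-0.883, 0.025, 0.468], [0.022, 1.0, -0.012], [-0.468, -0.0, -0.884]]
ft_force: [-0.1, -1.1, 0.9]
width: 26.6
gripper_force: 28.8
```

play_rows(
  motion="0 0 -0.5 0 0 0 0;0 0 -1 0 0 0 0;0 0 -2 0 0 0 0;0 0 -3 0 0 0 0;0 0 -4 0 0 0 0;0 0 -4 0 0 0 0;0 0 -4 0 0 0 0;0 0 -2 0 0 0 0;0 0 0 0 0 0 0",
)

```text
time: 15.72
ee_pos: [571.9, 176.6, 238.4]
ee_rot: [[-0.882, 0.025, 0.47], [0.022, 1.0, -0.011], [-0.471, 0.0, -0.882]]
ft_force: [0.4, 0.2, -0.2]
width: 26.6
gripper_force: 28.7
```

```bash
python3 - <<'E'
from h import *
np.set_printoptions(precision=3,suppress=True)
s=env.read_state();print(s['time'],s['joint_pos'].round(1),s['width'])
f=grab('scene');u,v=proj(f,[s['ee_pos']])[0];print(u,v)
u,v=int(u),int(v);a=f['img'][v-50:v+50,u-60:u+60]
cv2.imwrite('pics/crop6.png',cv2.resize(a,None,fx=5,fy=5,interpolation=cv2.INTER_CUBIC)[:,:,::-1])
D=np.c_[[1,0,0],[0,-1,0],[0,0,-1.]]@Ro.from_rotvec([0,0,np.pi]).as_matrix()
delta([525,-318,120],D,s)
E
```

```text
15.725 [-13.8  12.6 -20.  116.5  37.5  33.2  27.6] 26.58855439440433
234.361293605298 152.1926283349969
rot first [-0.006  0.49  -0.024] 0.49 then shift cm (target axes) [  4.69 -49.46  11.84] | now-axes [  8.62 -49.57   8.8 ]
```

View pics/crop6.png

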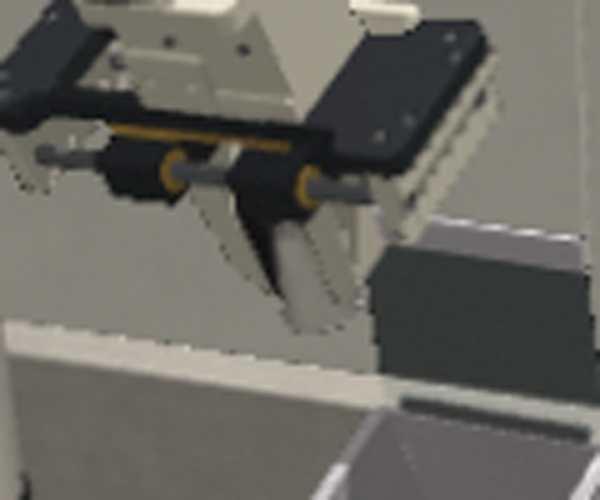

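The nozzle hangs between the fingers (crop 310,290), base down and in line with the tool. Cover is up. Next I'll turn upright and travel to the tray.

play_rows(
  motion="0 -1 -1 0 0.12 0 0;0 -2 -1 0 0.12 0 0;0 -3 -0.5 0 0.12 0 0;0 -3.5 0 0 0.12 0 0;0.4 -4 0 0 0 0 0;0.4 -4 0 0 0 0 0;0.4 -4 0 0 0 0 0;0.4 -4 0 0 0 0 0;0.4 -4 0 0 0 0 0;0.4 -4 0 0 0 0 0;0.4 -4 0 0 0 0 0;0.4 -4 0 0 0 0 0",
)

```text
time: 17.27
ee_pos: [519.4, -239.2, 257.8]
ee_rot: [[-1.0, 0.026, 0.005], [0.026, 1.0, -0.001], [-0.005, -0.0, -1.0]]
ft_force: [1.2, 0.1, 0.4]
width: 26.2
gripper_force: 28.7
```

play_rows(
  motion="0.4 -3 0 0 0 0 0;0 -2 0 0 0 0 0;0 -1 0 0 0 0 0;0 0 0 0 0 0 0;0 0 0 0 0 0 0",
)

```text
time: 17.9
ee_pos: [515.2, -295.9, 259.4]
ee_rot: [[-1.0, 0.024, 0.007], [0.024, 1.0, -0.0], [-0.007, 0.0, -1.0]]
ft_force: [0.8, 0.5, -1.5]
width: 26.6
gripper_force: 28.7
```

```bash
python3 - <<'E'
from h import *
np.set_printoptions(precision=3,suppress=True)
s=env.read_state();print(s['time'],s['joint_pos'].round(1),s['width'],RP.T@(np.array([668.2,173.8,55.4])-Q))
D=np.c_[[1,0,0],[0,-1,0],[0,0,-1.]]@Ro.from_rotvec([0,0,np.pi]).as_matrix()
delta([525,-318,60],D,s)
E
```

```text
17.9 [ 36.2  22.2 -15.8  92.6   6.3  65.6 107.6] 26.561757580040112 [-22.997  -7.771 -37.719]
rot first [-0.     0.007 -0.024] 0.024 then shift cm (target axes) [-0.98 -2.21 19.94] | now-axes [-0.89 -2.18 19.95]
```

play_rows(
  motion="-0.4 -1 1 0 0.007 0 0;-0.5 -1.2 3 0 0 0 0;0 0 4 0 0 0 0;0 0 4 0 0 0 0;0 0 4 0 0 0 0;0 0 2.5 0 0 0 0;0 0 1.4 0 0 0 0;0 0 0 0 0 0 0;0 0 0 0 0 0 0",
)

```text
time: 19.02
ee_pos: [524.0, -320.1, 61.4]
ee_rot: [[-1.0, 0.025, 0.002], [0.025, 1.0, -0.001], [-0.002, -0.001, -1.0]]
ft_force: [0.0, -0.8, -0.1]
width: 26.3
gripper_force: 28.7
```

```bash
python3 - <<'E'
from h import *
np.set_printoptions(precision=2,suppress=True)
s=env.read_state();p=s['ee_pos'];print(s['time'],p,s['width'],s['ft_force'])
f=grab('scene');q=proj(f,[p,p+[0,0,-28],[p[0],p[1],3]]);print(q)
u,v=q[0].astype(int);x0,y0=u-90,v-50;a=f['img'][y0:y0+100,x0:x0+150];print(x0,y0)
cv2.imwrite('pics/crop7.png',cv2.resize(a,None,fx=5,fy=5,interpolation=cv2.INTER_CUBIC)[:,:,::-1])
E
```

```text
19.025 [ 523.96 -320.08   61.42] 26.30589880073588 [ 0.01 -0.79 -0.15]
[[481.52 298.96]
 [479.6  313.34]
 [477.54 328.51]]
391 248
```

View pics/crop7.png

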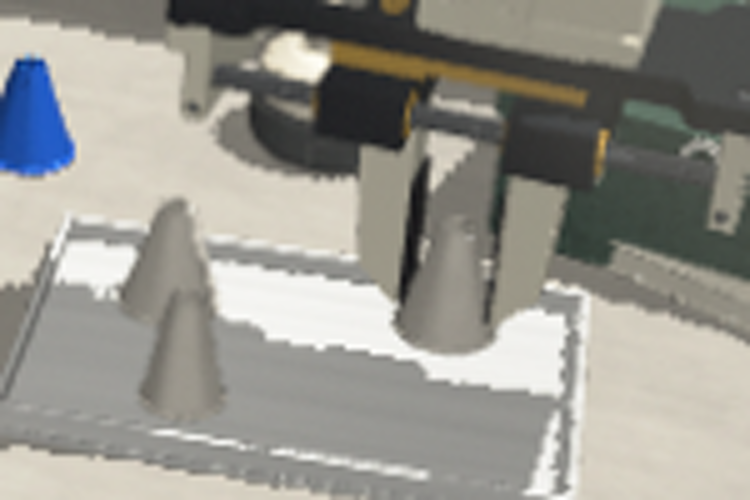

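The nozzle hangs upright over the empty half of the tray, its base centre at about pixel (480,314), roughly 30 mm below the TCP. The other two nozzles are still standing at crop (165,260) and (183,350). I'll lower it gently.

play_rows(
  motion="0 0 1 0 0 0 0;0 0 0.9 0 0 0 0;0 0 0.5 0 0 0 0;0 0 0.2 0 0 0 0;0 0 0 0 0 0 0;0 0 0 0 0 0 0",
)

```text
time: 19.82
ee_pos: [523.4, -319.8, 34.7]
ee_rot: [[-1.0, 0.025, 0.001], [0.025, 1.0, -0.001], [-0.001, -0.001, -1.0]]
ft_force: [-0.5, 0.1, -0.0]
width: 26.7
gripper_force: 28.7
```

play_rows(
  motion="0 0 0.1 0 0 0 0;0 0 0 0 0 0 0;0 0 0 0 0 0 0",
)

```text
time: 20.2
ee_pos: [523.2, -319.8, 33.5]
ee_rot: [[-1.0, 0.025, 0.0], [0.025, 1.0, -0.001], [-0.0, -0.001, -1.0]]
ft_force: [0.5, -0.8, -0.0]
width: 26.1
gripper_force: 28.7
```

play_rows(
  motion="0 0 0.1 0 0 0 0;0 0 0 0 0 0 0;0 0 0 0 0 0 0",
)

```text
time: 20.58
ee_pos: [523.2, -319.7, 32.5]
ee_rot: [[-1.0, 0.025, 0.0], [0.025, 1.0, -0.001], [-0.0, -0.001, -1.0]]
ft_force: [0.6, 0.6, -0.7]
width: 26.8
gripper_force: 28.7
```

play_rows(
  motion="0 0 0.1 0 0 0 0;0 0 0 0 0 0 0;0 0 0 0 0 0 0",
)

```text
time: 20.95
ee_pos: [523.2, -319.7, 31.5]
ee_rot: [[-1.0, 0.025, 0.0], [0.025, 1.0, -0.001], [-0.0, -0.001, -1.0]]
ft_force: [0.4, 0.5, 0.3]
width: 26.3
gripper_force: 28.7
```

play_rows(
  motion="0 0 0.1 0 0 0 0;0 0 0 0 0 0 0;0 0 0 0 0 0 0",
)

```text
time: 21.32
ee_pos: [523.2, -319.7, 30.5]
ee_rot: [[-1.0, 0.025, 0.0], [0.025, 1.0, -0.001], [-0.0, -0.001, -1.0]]
ft_force: [-0.2, 0.4, -0.4]
width: 26.7
gripper_force: 28.7
```

play_rows(
  motion="0 0 0.1 0 0 0 0;0 0 0 0 0 0 0;0 0 0 0 0 0 0",
)

```text
time: 21.7
ee_pos: [523.4, -319.9, 30.0]
ee_rot: [[-1.0, 0.025, 0.001], [0.025, 1.0, -0.001], [-0.001, -0.001, -1.0]]
ft_force: [-0.8, 0.7, 6.0]
width: 26.2
gripper_force: 29.5
```

```bash
python3 - <<'E'
from h import *
np.set_printoptions(precision=2,suppress=True)
s=env.read_state();p=s['ee_pos'];print(p,s['ft_force'])
f=grab('scene');q=proj(f,[[p[0],p[1],3]]);print(q)
x0,y0=391,248;a=f['img'][y0:y0+100,x0:x0+150]
cv2.imwrite('pics/crop8.png',cv2.resize(a,None,fx=5,fy=5,interpolation=cv2.INTER_CUBIC)[:,:,::-1])
E
```

```text
[ 523.38 -319.85   30.04] [-0.77  0.69  5.98]
[[477.34 328.66]]
```

View pics/crop8.png

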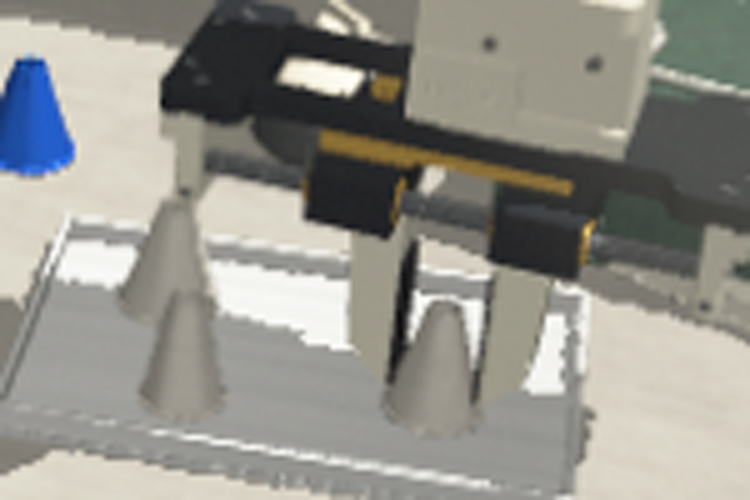

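Contact reads 6 N, and the nozzle stands upright on the tray at crop (432,370). Now release and retreat.

play_rows(
  motion="0 0 0 0 0 0 0.4;0 0 0 0 0 0 0.5;0 0 0 0 0 0 0.5;0 0 0 0 0 0 0.5;0 0 -0.5 0 0 0 0.5;0 0 -1.5 0 0 0 0.5;0 0 -3 0 0 0 0.5;0 0 -4 0 0 0 0.5;0 0 -4 0 0 0 0.5;0 0 -4 0 0 0 0.5;2 -4 -2 0 0 0 0.5;0 0 0 0 0 0 0.5",
)

```text
time: 23.25
ee_pos: [500.7, -363.7, 222.7]
ee_rot: [[-1.0, 0.031, 0.003], [0.031, 1.0, -0.005], [-0.003, -0.005, -1.0]]
ft_force: [0.9, -0.4, -0.3]
width: 46.1
gripper_force: 0.0
```

```bash
python3 - <<'E'
from h import *
s=env.read_state();print(s['time'],s['ee_pos'],s['joint_vel'].round(1))
f=grab('scene');a=f['img'][90:370,200:540]
cv2.imwrite('pics/crop9.png',cv2.resize(a,None,fx=2.1,fy=2.1,interpolation=cv2.INTER_CUBIC)[:,:,::-1])
E
```

```text
23.25 [ 500.66553555 -363.66262765  222.68822554] [-2.   1.4 -2.7  2.6 -1.2 -1.3 -2.2]
```

View pics/crop9.png

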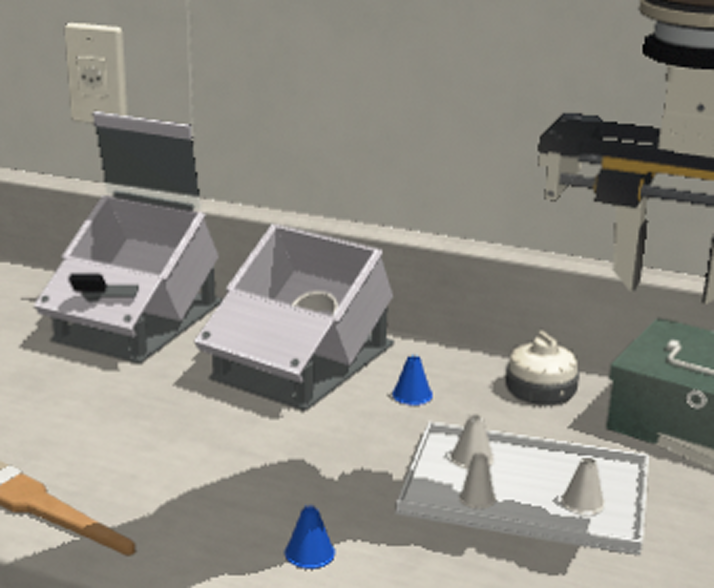

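All three nozzles stand on the tray (crop 473,440; 478,480; 584,485), and the cover is up (crop 148,155). Handing in.

```bash
python3 -c "
from h import *
print(order.job_done())"
```

```text
the job is handed in; nothing more can be done
None
```

The job is handed in: the nozzle stands upright on its wide end on the tray beside the other two, which are still standing, and the bin's cover is up; the hand-in gave no verdict.

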